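# Hold the weighted press lever level over its fork

### The arm

A 6-joint arm with a two-finger parallel gripper is mounted at the origin on the work surface; the furniture and walls round the work are solid. World frame = base frame: x ahead of the robot, y to its left, z up, the work surface at z = 0. Lengths are in m, angles in rad, forces in N, time in s.
With the tool pointing down it reaches from about 0.275 to 0.875 m from the base axis. Payload 12.5 kg.
Tool frame: the origin (TCP) lies between the finger pads; the fingertips stand 8 mm ahead of it and the grasp point (between the pads) lies 11 mm behind it; z points along the fingers, y is the line along which they close (so a half turn about z gives the same grasp; the last joint's range is limited). The gripper opens to 85 mm and grips with 20 to 120 N. Pads are 22 mm wide; open, the fingers measure 114 mm over their backs; the gripper's body (76 mm by 85 mm) begins 54 mm behind the grasp point. The pads swing forward as they close: fully open they stand 13 mm farther back than shut.
Start: joints at [-0.085, 0.351, 1.652, -0, 1.139, -0.085], TCP at [0.55, 0, 0.239] pointing down, gripper open.
Joint ranges: [-2.75, 2.75], [-0.79, 2.1], [0.01, 2.65], [-1.57, 4.71], [0.07, 3.14], [-2.87, 2.87]. Speed limits (rad/s): [2.22, 2.22, 2.79, 3.14, 3.14, 3.14].

### API

Orientations are given as a 3x3 rotation matrix whose columns are the frame's x, y, z axes.
In Python, from station import * gives the robot as it stands. The module is installed in compiled form; this text tells all that it offers.
- The arm moves only by the tool drive_tool, never from a script. Its argument "plan" is a list of rows, each a list of 4 numbers: the shift along the world's x, y, z in m, then the turn about the world's z in rad. In form: [[x, y, z, twist], ...]. A call has 1 to 5 rows; each row is the pose to reach, as a shift and turn from the pose commanded when the call began; what a row does not reach only later rows make up. A row lasts 1/12 s, in which the tool goes at most 41.7 mm and 7.16 degrees, less where a joint would pass 70% of its speed; a pose out of reach is approached as far as the arm can. A call with a gripper value outside its range is refused whole. "claw" is the closure, from -1 (fully open) to 1 (shut), set as the call begins (left out, the last holds). The fingers move at their own pace and stop on an object; the grip force is fixed at half the most. Time passes only in rows, so rows that repeat a pose let the fingers close. It gives the time, the measured TCP pose, the force, the opening and the grip force at its end, in the units of the state.
- sense(): the state, without advancing time (a new reading comes with each control period).
- read_camera(name): name is "scene" or "side" or "wrist"; returns a dict with "pixels" (480x640x3 uint8, red, green, blue), "z_map" (480x640 float32, m along the optical axis (not along the pixel's ray), 0 where there is no reading), "fx", "fy", "cx", "cy" (pixels), "k1" (the pictures are not rectified: a ray, as slopes to the right and down, at radius r is drawn at 1 + k1 r^2 times it, then the intrinsics apply), "R" (3x3) and "t" (3): a world point X has camera coordinates R X + t; the wrist camera has in their place "T_tool_cam" (4x4, takes a point from camera to tool coordinates, whose origin is the TCP and whose axes are the flange's). Camera axes: x right, y down, z forward; pixel columns grow to the right and rows downward; lengths in m; the calibration is good to about 2 mm. A picture is of the moment at which its call begins: read the wrist's pose just before it.
- finish_job(): hands the job in; it is judged then, once.
The state is a dict: "clock": time; "joint_pos": joint angles; "joint_velocities": joint speeds; "effort": joint torques, N m; "position": TCP position; "ee_rot": TCP orientation; "ft_force": force on the tool from outside, world axes, zero at the start; "torque": the same for the moment, N m; "grip_width": finger opening in m; "grasp_force": force on a finger pad.
Only numpy, scipy, OpenCV 4.12 (cv2) and the standard library are available. Lean on these libraries where they do the work, as an engineer would, in place of code of your own. Each camera call takes 0.05 s, during which the arm holds its last target. There are 200 camera calls.

### The job

Take the loose weighted lever of the small sprig press by its balance point, lift it, and hold it level above the press, about 5 cm higher than it will sit: its brass cross pin straight over the V-shaped fork and its green weight straight over the black rubber rest, so that I can still reach the mould underneath. Finish while still holding it there at its balance point, still and clear of the press, and do not disturb the round mug, paint jar or wooden stamp standing behind.

Things in the scene. Friction and masses are not known exactly. Their poses are not given: they have to be found in the camera images.
- lever: Loose weighted lever, 0.45-0.8 kg, 280 mm long, lying right way up: a steel bar 14 mm wide, 16 mm high, its underside 16 mm above the table, with a brass cross pin at one end and a green weight at the other; it stands on the weight and on a round wooden foot (36 mm across) under the bar, 90 mm from the pin. Origin on its underside below the balance point; x along the bar from pin to weight, z up.
- lever_balance (a point): Balance point of the lever, at mid-height of the bar, 24 mm above the table as it lies: 164 mm from the cross pin and 56 mm from the weight's centre, on the plain bar between foot and weight. Grip across the 14 mm wide bar; it is free for 28 mm towards the weight and 56 mm towards the foot. Axes as the lever's: x along the bar to the weight, z up.
- lever_pin (a point): Centre of the lever's brass cross pin (8 mm thick, 60 mm long, across the bar), at mid-height of the bar, 164 mm behind the balance point.
- lever_weight (a point): Point on the axis of the lever's green round weight (56 mm across, 46 mm high with its bolt), at mid-height of the bar, 56 mm beyond the balance point.
- press_pin_seat (a point): Where the cross pin's centre lies once seated in the press's grey V fork, 66 mm above the table; the fork's tips reach 16 mm higher. The fork stands at one end of the fixed press, a wooden board 300 x 110 x 18 mm. x points along the board from the fork to the rubber rest, z up.
- press_rest (a point): 66 mm above the table on the axis of the press's round black rubber rest (42 mm across, its top 42 mm above the table), 220 mm from the fork: the seated lever's weight has its lever_weight point here. Between them, 90 mm from the fork, a white plaster mould (62 x 51 mm, top 42 mm above the table) is fixed on the board.
- press: The press, fixed to the table. Origin on the table under the balance point of a seated lever, 164 mm from the fork and 56 mm from the rest; x from fork to rest, z up.
- round_mug: Bystander: a loose pale round mug with a handle, 81 x 117 x 92 mm, origin at the centre of its underside.
- jar: Bystander: a loose blue paint jar with a white cap, 47 mm across and 60 mm high, origin at the centre of its underside.
- stamp: Bystander: a loose upright turned wooden stamp, 26 mm across and 67 mm high, origin at the centre of its underside.

How it is judged:
On the way:
1. the lever is lifted clear of the table, gripped within 30 mm of its balance point (contact force between the fingers and lever above 1 N and horizontal distance between the grasp point and lever_balance below 0.03 m and height (world z) of each of lever_pin, lever_weight above 0.05 m), for 0.2 s.
At the end, for the whole second after the job is handed in: Lever held still by the fingers within 30 mm of its balance point, level within 0.1 rad, pin within 12 mm sideways of its seat and 25 to 80 mm above it, weight within 18 mm sideways of the rest, not touching the press; the three bystanders upright, within 30 mm of their places (contact force between the fingers and lever above 1 N and horizontal distance between the grasp point and lever_balance below 0.03 m and angle between lever_balance's own z axis and vertical below 0.1 rad and horizontal distance between lever_pin and press_pin_seat below 0.012 m and horizontal distance between lever_weight and press_rest below 0.018 m and z of lever_pin in the frame of press_pin_seat between 0.025 and 0.08 m and contact force between lever and press below 0.2 N and linear speed of lever below 0.02 m/s and angular speed of lever below 0.1 rad/s and distance of each of round_mug, jar, stamp from where it was at the start of the episode below 0.03 m and angle between each of round_mug, jar, stamp's own z axis and vertical below 0.2 rad); the arm keeps its last pose, push and grip.
It fails at once if a bystander (mug, paint jar, stamp) is pushed away more than 30 mm or knocked over (distance of any of round_mug, jar, stamp from where it was at the start of the episode above 0.03 m or angle between any of round_mug, jar, stamp's own z axis and vertical above 0.4 rad).
It also fails if it takes over 42 s, if anything falls off the work surface, if the arm or the gripper's body presses on something with over 40 N, if the wrist force passes 120 N, or if a joint passes its speed limit or range.

## Working session

There is one attempt and no reset: what is moved stays moved. The work goes in short steps, Python scripts to look and compute and a tool call to move; the robot and the scene stay as the last step left them, time stands still between calls to the robot, and variables do not carry over. Pictures are saved under pics/ and viewed, at most 10 in all, crops included, and the job is handed in when it is done.

Besides the shell and the picture viewer there is one more tool, called after "Request:" in YAML: its name, and indented under it one key for each argument. drive_tool: Moves the arm, as the interface text tells. Its arguments: {"type":"object","properties":{"plan":{"type":"array","items":{"type":"array","items":{"type":"number"}}},"claw":{"type":"number"}},"required":["plan"]}

```bash
mkdir -p pics
cat > h.py <<'E'
from station import *
import numpy as np, cv2
def grab(n):
    s=sense(); c=read_camera(n)
    if n=="wrist":
        T=np.array(c["T_tool_cam"]); R=np.array(s["ee_rot"]); c["Rw"]=R@T[:3,:3]; c["o"]=R@T[:3,3]+np.array(s["position"])
    else:
        R=np.array(c["R"]); c["Rw"]=R.T; c["o"]=-R.T@np.array(c["t"])
    return c
def slopes(c,uv):
    d=(np.atleast_2d(uv).astype(float)-[c["cx"],c["cy"]])/[c["fx"],c["fy"]]; p=d.copy()
    for _ in range(10): p=d/(1+c["k1"]*(p**2).sum(1,keepdims=True))
    return p
def onplane(c,uv,z):
    p=slopes(c,uv); r=np.c_[p,np.ones(len(p))]@c["Rw"].T
    return c["o"]+r*((z-c["o"][2])/r[:,2])[:,None]
def cloud(c):
    v,u=np.mgrid[:480,:640]; p=slopes(c,np.c_[u.ravel(),v.ravel()]); z=c["z_map"].ravel()
    P=(np.c_[p,np.ones(len(p))]*z[:,None])@c["Rw"].T+c["o"]; P[z==0]=np.nan
    return P.reshape(480,640,3)
def save(c,f): cv2.imwrite("pics/"+f,c["pixels"][:,:,::-1])
E
python3 - <<'E'
from h import *
for n in("scene","side"):
    c=grab(n); save(c,n+"0.png"); print(n,c["o"],c["Rw"][:,2]); np.savez(n+"0.npz",P=cloud(c),**{k:c[k] for k in("pixels","Rw","o","fx","fy","cx","cy","k1")})
E
```

```text
scene [ 0.15890482 -0.9892443   0.72636756] [ 0.34152371  0.77208354 -0.53595574]
side [ 0.38965262 -0.94720437  0.73168226] [ 0.1829316   0.78907529 -0.58642665]
```

View pics/scene0.png

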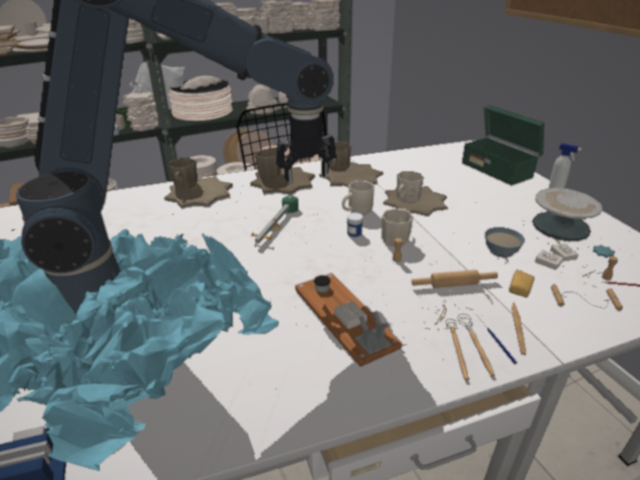

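View pics/side0.png

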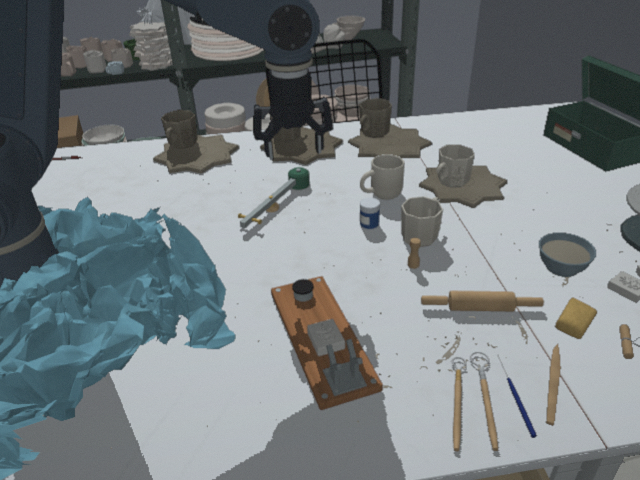

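The two views show the lever with its green weight (side 299,178) and pin (about 247,215). The press has its rest at side (303,290), its mould at (323,335) and its fork at (345,365). The mug, jar and stamp stand to the right of the lever.

```bash
cat > m.py <<'E'
from h import *
for n,box in(("scene",dict(w=(275,190,305,215),l=(245,190,305,250),p=(290,270,410,365))),("side",dict(w=(283,165,315,192),l=(232,165,315,235),p=(265,270,390,410)))):
    d=np.load(n+"0.npz"); P=d["P"]; im=d["pixels"]; hsv=cv2.cvtColor(im,cv2.COLOR_RGB2HSV)
    def sel(b): 
        m=np.zeros((480,640),bool); m[b[1]:b[3],b[0]:b[2]]=1; return m
    g=sel(box["w"])&(hsv[...,0]>50)&(hsv[...,0]<95)&(hsv[...,1]>90)
    Q=P[g]; Q=Q[~np.isnan(Q).any(1)]; c,r=cv2.minEnclosingCircle(Q[:,:2].astype(np.float32))
    print(n,"weight n",g.sum(),"circle",c,r,"zmax",np.percentile(Q[:,2],[5,50,95]))
    B=P[sel(box["l"])&~g]; B=B[(B[:,2]>.022)&(B[:,2]<.05)]
    print(" bar",len(B),cv2.fitLine(B[:,:2].astype(np.float32),cv2.DIST_HUBER,0,.01,.01).ravel(), B.min(0),B.max(0))
    br=sel(box["l"])&(hsv[...,0]>12)&(hsv[...,0]<32)&(hsv[...,1]>90); v,u=np.nonzero(br)
    print(" brass",list(zip(u,v,np.round(P[br],3).tolist()))[::6])
    m=sel(box["p"]); wood=m&(hsv[...,0]<18)&(hsv[...,1]>110)
    W=P[wood]; W=W[np.abs(W[:,2]-.018)<.006]; print(" board",cv2.minAreaRect((W[:,:2]*1000).astype(np.float32)), np.median(W[:,2]))
    K=P[m]; K=K[K[:,2]>.036]; T=K[(K[:,2]<.047)]
    lab=cv2.connectedComponents((m&(P[...,2]>.033)).astype(np.uint8))
    for i in range(1,lab[0]):
        C=P[lab[1]==i]
        if len(C)>15: print("  comp",len(C),C.mean(0).round(3),C.min(0).round(3),C.max(0).round(3), np.argwhere(lab[1]==i).mean(0)[::-1])
E
python3 m.py
```

```text
scene weight n 90 circle (0.6020933985710144, 0.29001784324645996) 0.022233029827475548 zmax [0.01135531 0.03437199 0.04250741]
 bar 371 [0.6791852  0.7339669  0.5178671  0.19971088] [0.43178283 0.10925563 0.02200917] [0.63302695 0.32186939 0.04644831]
 brass [(np.int64(276), np.int64(224), [0.524, 0.2, 0.016]), (np.int64(276), np.int64(226), [0.524, 0.201, 0.009]), (np.int64(277), np.int64(227), [0.524, 0.191, 0.01]), (np.int64(277), np.int64(228), [0.522, 0.186, 0.01]), (np.int64(252), np.int64(234), [0.437, 0.159, 0.025]), (np.int64(264), np.int64(236), [0.465, 0.133, 0.026]), (np.int64(269), np.int64(237), [0.476, 0.12, 0.027])]
 board ((530.974853515625, -256.32904052734375), (107.36119842529297, 295.18121337890625), 5.736550331115723) 0.017375549203369034
  comp 165 [ 0.523 -0.151  0.041] [ 0.503 -0.17   0.033] [ 0.544 -0.127  0.044] [321.92121212 280.73939394]
  comp 800 [ 0.539 -0.323  0.049] [ 0.509 -0.394  0.033] [ 0.57  -0.246  0.084] [361.5225 319.4625]
side weight n 141 circle (0.6045057773590088, 0.29276329278945923) 0.025005599483847618 zmax [0.00785294 0.03875036 0.04
[... 389 characters left out ...]
, [0.447, 0.15, 0.027]), (np.int64(253), np.int64(219), [0.466, 0.131, 0.027]), (np.int64(254), np.int64(220), [0.468, 0.129, 0.026]), (np.int64(260), np.int64(220), [0.481, 0.121, 0.028]), (np.int64(259), np.int64(222), [0.478, 0.118, 0.025])]
 board ((533.2996826171875, -252.9507598876953), (107.56309509277344, 299.56768798828125), 5.941777229309082) 0.018294493163497738
  comp 296 [ 0.524 -0.15   0.042] [ 0.504 -0.169  0.033] [ 0.546 -0.128  0.047] [302.73310811 286.64864865]
  comp 1025 [ 0.535 -0.302  0.045] [ 0.51  -0.395  0.033] [ 0.565 -0.244  0.083] [327.60878049 341.07414634]
  comp 269 [ 0.562 -0.365  0.063] [ 0.557 -0.392  0.033] [ 0.569 -0.336  0.083] [353.46468401 357.15241636]
```

Run:
```python
from h import *
s=sense(); print(np.round(s["ee_rot"],3),s["position"],s["grip_width"],s["clock"])
d=np.load("side0.npz");P=d["P"]
for n,(u,v,a) in dict(jar=(369,213,14),mug=(386,177,22),mug2=(421,222,22),stamp=(414,250,14)).items():
    C=P[v-a:v+a,u-a:u+a].reshape(-1,3); C=C[(C[:,2]>.02)&(C[:,2]<.12)]; print(n,C.mean(0).round(3),C.min(0).round(3),C.max(0).round(3))
```

```text
[[ 0.     1.    -0.001]
 [ 1.    -0.     0.   ]
 [ 0.    -0.001 -1.   ]] [5.49709186e-01 3.53878222e-05 2.38825865e-01] 0.08583406309978088 0.1
jar [0.725 0.065 0.047] [0.705 0.051 0.02 ] [0.751 0.095 0.064]
mug [0.803 0.18  0.063] [0.721 0.085 0.02 ] [0.851 0.236 0.096]
mug2 [ 0.814 -0.021  0.059] [ 0.761 -0.107  0.02 ] [0.881 0.037 0.088]
stamp [ 0.778 -0.086  0.041] [ 0.758 -0.111  0.02 ] [ 0.821 -0.025  0.069]
```

Request:
drive_tool:
  plan:
    - [0.003,0.04,0,-0.12]
    - [0.006,0.08,0,-0.24]
    - [0.009,0.12,0,-0.36]
    - [0.012,0.16,0,-0.48]
    - [0.015,0.2,0,-0.6]

```text
clock: 0.52
position: [0.5643, 0.1947, 0.2391]
ee_rot: [[0.553, 0.833, -0.0], [0.833, -0.553, -0.0], [-0.0, -0.0, -1.0]]
ft_force: [0.5, -0.8, -0.4]
grip_width: 0.0853
grasp_force: 0.0
```

Request:
drive_tool:
  plan:
    - [0.002,0.03,0,-0.08]
    - [0.003,0.056,0,-0.148]
    - [0.003,0.056,0,-0.148]
    - [0.003,0.056,0,-0.148]

```text
clock: 0.85
position: [0.5671, 0.25, 0.2387]
ee_rot: [[0.664, 0.748, -0.001], [0.748, -0.664, -0.0], [-0.001, -0.0, -1.0]]
ft_force: [-0.5, 0.0, -0.8]
grip_width: 0.0856
grasp_force: 0.0
```

Run:
```python
from h import *
c=grab("wrist"); s=sense(); save(c,"w1.png"); print(s["position"],np.round(s["ee_rot"],3),s["clock"])
np.savez("w1.npz",P=cloud(c),**{k:c[k] for k in("pixels","Rw","o","fx","fy","cx","cy","k1")})
```

```text
[0.5672566  0.24897268 0.2387958 ] [[ 0.664  0.747 -0.001]
 [ 0.747 -0.664 -0.001]
 [-0.001 -0.    -1.   ]] 0.9
```

View pics/w1.png

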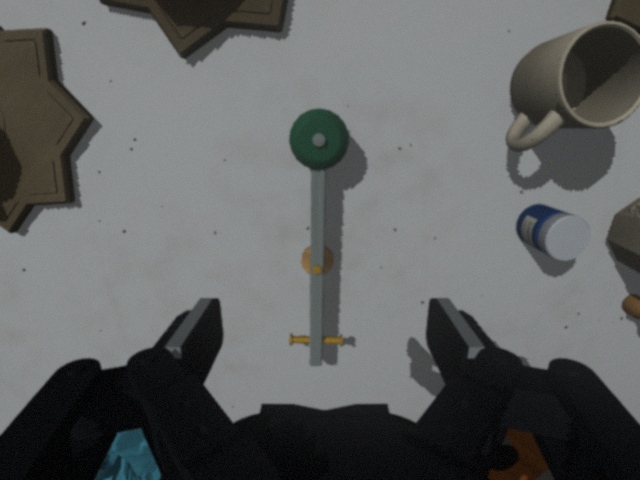

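The wrist view shows the weight's bolt at (319,140), the foot at (317,260) and the brass pin from about (290,340) to (343,341). Next I measure these.

Run:
```python
from h import *
d=np.load("w1.npz");P=d["P"];c=dict(d);im=d["pixels"];hsv=cv2.cvtColor(im,cv2.COLOR_RGB2HSV)
g=(hsv[...,0]>60)&(hsv[...,0]<90)&(hsv[...,1]>110); g[:90]=0;g[190:]=0;g[:,:270]=0;g[:,370:]=0
v,u=np.nonzero(g);(cc,r)=cv2.minEnclosingCircle(np.c_[u,v].astype(np.float32)); print("green",cc,r,np.nanmedian(P[g],0), np.nanpercentile(P[g][:,2],[5,50,95]))
print("bolt depth",P[140,319],"bar z",P[220,318])
br=(hsv[...,0]>12)&(hsv[...,0]<32)&(hsv[...,1]>110); br[:328]=0;br[352:]=0;br[:,:285]=0;br[:,350:]=0
v,u=np.nonzero(br); print("brass u",u.min(),u.max(),"v",v.mean())
w=onplane(c,[[319,140]],.046)[0]
e=onplane(c,[[u.min(),v[u<u.min()+4].mean()],[u.max(),v[u>u.max()-4].mean()]],.026)
pin=e.mean(0); print("pin ends",e,np.linalg.norm(e[1]-e[0]),"pin",pin,"weight",w,np.linalg.norm((w-pin)[:2]))
# bar edges
rows=[]
for y in range(185,245,5):
    z=P[y,290:350,2]; x=np.nonzero(z>.025)[0]+290; 
    if len(x): rows.append([x.mean(),y])
b=onplane(c,rows,.032); l=cv2.fitLine(b[:,:2].astype(np.float32),2,0,.01,.01).ravel(); print("bar line",l)
dr=(w-pin)[:2]; dr/=np.linalg.norm(dr); print("dir",dr,np.arctan2(dr[1],dr[0]),"balance",pin[:2]+164*dr/1000,w[:2]-.056*dr)
```

```text
green (316.25, 136.25) 26.184541702270508 [0.60923401 0.30856645 0.04186191] [0.03925801 0.04186191 0.04327084]
bolt depth [0.60855346 0.30270312 0.04605249] bar z [0.55599954 0.24580254 0.03241994]
brass u 290 342 v 339.60775862068965
pin ends [[0.43824547 0.16238652 0.026     ]
 [0.48147475 0.12218555 0.026     ]] 0.05903294870827007 pin [0.45986011 0.14228604 0.026     ] weight [0.60855212 0.3027028  0.046     ] 0.2187300881393829
bar line [0.6815943  0.7317303  0.56070846 0.25137997]
dir [0.67979676 0.73340055] 0.8233108482532713 balance [0.57134678 0.26256373] [0.5704835  0.26163237]
```

Request:
drive_tool:
  plan:
    - [0.001,0.002,-0.03,0]
    - [0.002,0.004,-0.06,0]
    - [0.002,0.005,-0.1,0]
    - [0.002,0.005,-0.12,0]
    - [0.002,0.005,-0.12,0]
  claw: -0.3

```text
clock: 1.32
position: [0.5673, 0.2518, 0.1146]
ee_rot: [[0.666, 0.746, -0.008], [0.746, -0.666, -0.003], [-0.007, -0.004, -1.0]]
ft_force: [-0.0, -0.0, 0.1]
grip_width: 0.0556
grasp_force: 0.0
```

Request:
drive_tool:
  plan:
    - [0.003,0.009,-0.02,-0.02]
    - [0.003,0.009,-0.035,-0.02]
    - [0.003,0.009,-0.035,-0.02]
    - [0.003,0.009,-0.035,-0.02]

```text
clock: 1.65
position: [0.573, 0.2623, 0.0854]
ee_rot: [[0.681, 0.733, 0.0], [0.733, -0.681, 0.0], [0.0, 0.0, -1.0]]
ft_force: [-0.0, 1.1, -0.3]
grip_width: 0.0558
grasp_force: 0.0
```

Run:
```python
from h import *
c=grab("wrist"); s=sense(); save(c,"w2.png"); R=np.array(s["ee_rot"]);print(s["position"],np.arctan2(R[1,1],R[0,1]),np.round(R[:,2],4),s["grip_width"])
P=cloud(c); im=c["pixels"];hsv=cv2.cvtColor(im,cv2.COLOR_RGB2HSV)
g=(hsv[...,0]>60)&(hsv[...,0]<90)&(hsv[...,1]>90)&(P[...,2]<.06)&(P[...,2]>.005)&(np.hypot(P[...,0]-.608,P[...,1]-.302)<.06)
v,u=np.nonzero(g); print(len(u)); 
if len(u): print(cv2.minEnclosingCircle(np.c_[u,v].astype(np.float32)),cv2.minEnclosingCircle(P[g&(P[...,2]>.038)][:,:2].astype(np.float32)))
m=(P[...,2]>.029)&(P[...,2]<.036)&(np.abs((P[...,:2]-[.5705,.261])@[.68,.733])<.03)&(np.abs((P[...,:2]-[.5705,.261])@[.733,-.68])<.02)
if m.sum()>10: print(m.sum(),"bar",cv2.fitLine(P[m][:,:2].astype(np.float32),2,0,.01,.01).ravel(), ((P[m][:,:2]-[.5705,.261])@[.733,-.68]).min(),((P[m][:,:2]-[.5705,.261])@[.733,-.68]).max())
```

```text
[0.57332293 0.26256509 0.08603222] -0.7486667681298288 [ 1.5e-03  5.0e-04 -1.0e+00] 0.05569924929601265
7433
((318.8636474609375, 169.31817626953125), 51.89099884033203) ((0.6088258624076843, 0.3037418723106384), 0.026212841272354126)
2330 bar [0.67808616 0.73498243 0.57055306 0.26188663] -0.007706679274501493 0.006364573234626374
```

View pics/w2.png

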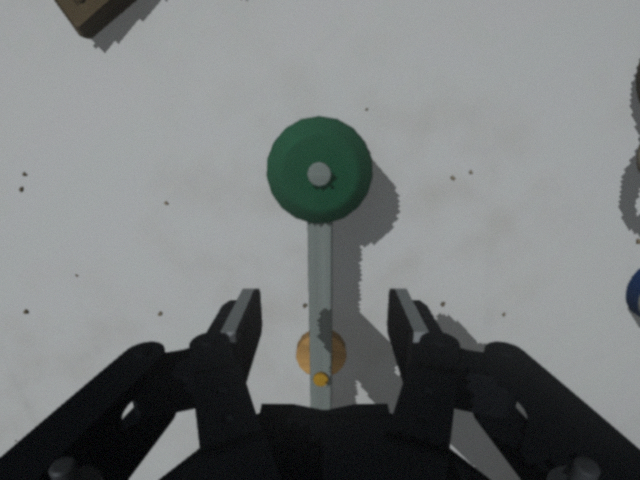

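The fingers straddle the bar evenly: pads at u≈250 and 395, bar at 320. The weight's centre is at (319,172). I go down from here.

Request:
drive_tool:
  plan:
    - [-0.001,0,-0.025,0]
    - [-0.002,0,-0.05,0]
    - [-0.002,0,-0.065,0]
    - [-0.002,0,-0.07,0]
    - [-0.002,0,-0.07,0]

```text
clock: 2.12
position: [0.5706, 0.2627, 0.0142]
ee_rot: [[0.681, 0.733, -0.001], [0.733, -0.681, -0.0], [-0.001, -0.0, -1.0]]
ft_force: [0.1, 0.9, -0.3]
grip_width: 0.0552
grasp_force: 0.0
```

Request:
drive_tool:
  plan:
    - [0,0,0,0]
    - [0,0,0,0]
    - [0,0,0,0]
    - [0,0,0,0]
    - [0,0,0,0]
  claw: 1

```text
clock: 2.53
position: [0.5712, 0.2633, 0.0157]
ee_rot: [[0.68, 0.733, 0.002], [0.733, -0.68, 0.001], [0.002, 0.001, -1.0]]
ft_force: [-1.0, 0.3, 6.8]
grip_width: 0.0131
grasp_force: 59.9
```

Request:
drive_tool:
  plan:
    - [0,0,0,0]
    - [0,0,0.005,0]
    - [0,0,0.015,0]
    - [0,0,0.025,0]
    - [0,0,0.035,0]

```text
clock: 2.95
position: [0.5705, 0.2629, 0.0504]
ee_rot: [[0.68, 0.733, -0.0], [0.733, -0.68, -0.0], [-0.0, -0.0, -1.0]]
ft_force: [0.5, 0.7, -5.3]
grip_width: 0.0127
grasp_force: 59.0
```

Request:
drive_tool:
  plan:
    - [0,0,0.02,0]
    - [0,0,0.05,0]
    - [0,0,0.08,0]
    - [0,0,0.105,0]
    - [0,0,0.12,0]

```text
clock: 3.37
position: [0.5713, 0.2633, 0.1735]
ee_rot: [[0.68, 0.733, 0.004], [0.733, -0.68, 0.001], [0.004, 0.002, -1.0]]
ft_force: [0.1, 0.0, -6.3]
grip_width: 0.0128
grasp_force: 59.1
```

Request:
drive_tool:
  plan:
    - [0,-0.015,0,0.03]
    - [0,-0.045,0,0.1]
    - [-0.002,-0.075,0,0.18]
    - [-0.004,-0.11,0,0.26]
    - [-0.006,-0.145,0,0.34]

```text
clock: 3.78
position: [0.5641, 0.1167, 0.1702]
ee_rot: [[0.393, 0.92, 0.001], [0.92, -0.393, 0.0], [0.0, 0.001, -1.0]]
ft_force: [1.0, -0.1, -6.1]
grip_width: 0.0129
grasp_force: 59.0
```

Request:
drive_tool:
  plan:
    - [-0.003,-0.035,0,0.07]
    - [-0.006,-0.07,0,0.14]
    - [-0.01,-0.105,0,0.21]
    - [-0.013,-0.14,0,0.28]
    - [-0.016,-0.175,0,0.35]

```text
clock: 4.2
position: [0.548, -0.0587, 0.1703]
ee_rot: [[0.055, 0.998, 0.001], [0.998, -0.055, -0.0], [-0.0, 0.001, -1.0]]
ft_force: [1.6, 0.2, -6.3]
grip_width: 0.0126
grasp_force: 59.1
```

Request:
drive_tool:
  plan:
    - [-0.004,-0.035,0,0.06]
    - [-0.009,-0.07,0,0.1]
    - [-0.013,-0.1,0,0.13]
    - [-0.016,-0.13,0,0.15]
    - [-0.018,-0.145,0,0.16]

```text
clock: 4.62
position: [0.53, -0.2051, 0.1704]
ee_rot: [[-0.101, 0.995, 0.001], [0.995, 0.101, -0.001], [-0.001, 0.001, -1.0]]
ft_force: [-0.5, -0.4, -5.5]
grip_width: 0.0131
grasp_force: 59.1
```

Request:
drive_tool:
  plan:
    - [0,0,0,0]
    - [0,0,0,0]
    - [0,0,0,0]

```text
clock: 4.87
position: [0.5305, -0.2015, 0.1698]
ee_rot: [[-0.101, 0.995, 0.0], [0.995, 0.101, 0.0], [0.0, 0.0, -1.0]]
ft_force: [0.1, 0.2, -5.8]
grip_width: 0.0125
grasp_force: 59.1
```

Request:
drive_tool:
  plan:
    - [0,-0.002,-0.01,0]
    - [0,-0.003,-0.03,0]
    - [0,-0.003,-0.045,0]
    - [0,-0.003,-0.055,0]
    - [0,-0.003,-0.06,0]

```text
clock: 5.28
position: [0.53, -0.2041, 0.1075]
ee_rot: [[-0.102, 0.995, -0.002], [0.995, 0.102, 0.001], [0.001, -0.002, -1.0]]
ft_force: [0.2, 0.1, -5.8]
grip_width: 0.0129
grasp_force: 59.0
```

Request:
drive_tool:
  plan:
    - [0,0,0,0]
    - [0,0,0,0]
    - [0,0,0,0]

```text
clock: 5.53
position: [0.5311, -0.2051, 0.1101]
ee_rot: [[-0.102, 0.995, 0.001], [0.995, 0.102, -0.001], [-0.001, 0.001, -1.0]]
ft_force: [-0.3, -0.1, -6.3]
grip_width: 0.0131
grasp_force: 59.0
```

Run:
```python
from h import *
for n in("wrist","side"):
    c=grab(n); save(c,n+"3.png"); np.savez(n+"3.npz",P=cloud(c),**{k:c[k] for k in("pixels","Rw","o","fx","fy","cx","cy","k1")})
a=cv2.imread("pics/wrist3.png"); b=cv2.imread("pics/side3.png")
b=cv2.resize(b[140:420,200:480],(480,480),interpolation=cv2.INTER_CUBIC); a=cv2.resize(a,(320,240))
cv2.imwrite("pics/both3.png",np.hstack([b,np.vstack([a,a*0])]))
s=sense(); print(s["position"])
```

```text
[ 0.53098251 -0.20516407  0.11010747]
```

View pics/both3.png

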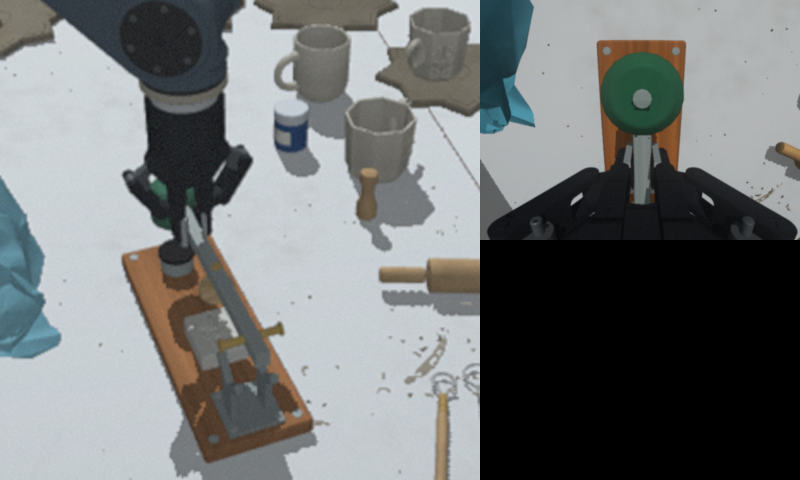

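The lever hangs over the press. In the crop the pin runs from (222,345) to (282,328), above the fork. The wrist view shows the weight at (642,98), over the board. Next I measure the alignment and the level.

```bash
cat > chk.py <<'E'
from h import *
def an(tag):
    d=np.load(f"side{tag}.npz");P=d["P"];hsv=cv2.cvtColor(d["pixels"],cv2.COLOR_RGB2HSV)
    # pin: brass above 0.09
    m=(P[...,2]>.095)&(hsv[...,0]>12)&(hsv[...,0]<32)&(hsv[...,1]>90)&(P[...,1]<-.3); Q=P[m]
    v,u=np.nonzero(m); print("brass",len(Q),u.min(),u.max(),Q[u.argmin()],Q[u.argmax()],"z",np.median(Q[:,2]))
    i=u<u.min()+4;j=u>u.max()-4; e=onplane(dict(d),[[u[i].mean(),v[i].mean()],[u[j].mean(),v[j].mean()]],np.median(Q[:,2])); print("pin",e.mean(0),np.linalg.norm(e[0]-e[1]))
    dr=np.array([-.102,.995]); o=np.array([.5305,-.205]); q=P[...,:2]-o; al=q@dr; pe=q@[.995,.102]
    m=(P[...,2]>.085)&(P[...,2]<.15)&(np.abs(pe)<.02)&(al<-.03)&(al>-.18); K=P[m]; s=al[m]
    for a in range(-180,-30,25):
        k=(s*1000>a)&(s*1000<a+25)
        if k.sum()>5: print("bar al",a+12,k.sum(),"ztop",np.percentile(K[k][:,2],[50,95]).round(4),"perp",np.round(np.median(pe[m][k]),4))
    f=(P[...,2]>.07)&(P[...,2]<.088)&(np.abs(pe)<.05)&(al<-.12)&(al>-.21); print("fork tips",f.sum(),P[f].mean(0))
    d=np.load(f"wrist{tag}.npz");P=d["P"];hsv=cv2.cvtColor(d["pixels"],cv2.COLOR_RGB2HSV)
    g=(hsv[...,0]>60)&(hsv[...,0]<90)&(hsv[...,1]>90)&(P[...,2]>.12)&(np.hypot(P[...,0]-.525,P[...,1]+.15)<.05); G=P[g]
    v,u=np.nonzero(g); print("weight",cv2.minEnclosingCircle(G[:,:2].astype(np.float32)))
    A=np.c_[G[:,:2]-[.525,-.149],np.ones(len(G))]; t=np.linalg.lstsq(A,G[:,2],rcond=None)[0]; print("top plane",t,"pitch up toward weight",t[:2]@dr)
an("3")
d=np.load("side0.npz");P=d["P"];m=(P[...,2]>.07)&(P[...,2]<.088)&(P[...,1]<-.33)&(P[...,1]>-.41)&(P[...,0]>.49)&(P[...,0]<.6)
print("fork tips at start",m.sum(),P[m].mean(0),P[m].min(0),P[m].max(0))
E
python3 chk.py
```

```text
brass 128 327 364 [ 0.51812817 -0.37233439  0.12315835] [ 0.57686561 -0.37041169  0.12030304] z 0.1217023496791006
pin [ 0.54721355 -0.37282093  0.12170235] 0.05459175887396553
bar al -168 221 ztop [0.1256 0.1286] perp -0.0014
bar al -143 137 ztop [0.1267 0.1287] perp -0.0019
bar al -118 124 ztop [0.1266 0.1288] perp -0.0011
bar al -93 200 ztop [0.1238 0.1283] perp -0.0048
bar al -68 171 ztop [0.1236 0.1298] perp -0.0052
bar al -43 104 ztop [0.1264 0.1286] perp -0.0018
fork tips 149 [ 0.53951403 -0.37292092  0.07665273]
weight ((0.521645188331604, -0.16125701367855072), 0.038148943334817886)
top plane [ 0.01031866 -0.08626017  0.1354899 ] pitch up toward weight -0.08688137591890359
fork tips at start 211 [ 0.54616518 -0.3650535   0.07647885] [ 0.52291613 -0.39517136  0.07013443] [ 0.5694609  -0.33565263  0.08274004]
```

The bar is level, with its top flat at 0.1287. The pin is within about 3–5 mm of its seat, along the board. I make a 2 mm correction, let it settle and hand in.

Request:
drive_tool:
  plan:
    - [0,0.002,0,0]
    - [0,0.002,0,0]
    - [0,0.002,0,0]
    - [0,0.002,0,0]
    - [0,0.002,0,0]

```text
clock: 6.05
position: [0.5306, -0.2031, 0.1093]
ee_rot: [[-0.101, 0.995, 0.0], [0.995, 0.101, -0.0], [-0.0, 0.0, -1.0]]
ft_force: [-0.2, -0.4, -5.2]
grip_width: 0.0128
grasp_force: 59.0
```

Run:
```python
from h import *
s=sense(); print(s["position"],s["grasp_force"],s["ft_force"],np.abs(s["joint_velocities"]).max()); print(finish_job())
```

```text
[ 0.53056364 -0.20306807  0.10933641] 58.983433842659 [-0.23209026 -0.39049417 -5.17373501] 0.001903216668487149
the job is handed in; nothing more can be done
None
```

I handed the job in with the lever held still and level at its balance point, about 5 cm above its seat: by my measurements the pin is within about 5 mm of over the fork and the weight is over the rest. The mug, jar and stamp were not touched as far as I could see; no verdict came back.

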